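# Roll a pipe offcut up the feed gutter to its stop

### The arm

A 7-joint arm with a two-finger parallel gripper is mounted at the origin on a cart in front of the work surface, level with it; the furniture and walls round the work are solid. World frame = base frame: x ahead of the robot, y to its left, z up, the work surface at z = 0. Lengths are in m, angles in rad, forces in N, time in s.
With the tool pointing down it reaches from about 0.425 to 0.925 m from the base axis. Payload 6.8 kg.
Tool frame: the origin (TCP) lies on the centre line of the jaws, within the pads' length; the fingertips stand 25 mm ahead of it and the grasp point (between the pads) lies 6 mm ahead of it; z points along the fingers, y is the line along which they close (so a half turn about z gives the same grasp; the last joint's range is limited). The gripper opens to 85 mm and grips with 20 to 120 N. Pads are 22 mm wide; open, the fingers measure 114 mm over their backs; the gripper's body (76 mm by 85 mm) begins 54 mm behind the grasp point. The pads swing forward as they close: fully open they stand 13 mm farther back than shut.
Start: joints at [-1.258, 0.477, 0.022, 1.555, -0.011, 1.109, -0.083], TCP at [0.276, 0.616, 0.256] pointing down, gripper open.
Joint ranges: [-2.96, 2.96], [-0.34, 2.1], [-1.41, 1.46], [0.24, 2.44], [-1.37, 4.51], [0.17, 1.92], [-2.96, 2.96]. Speed limits (rad/s): [2.39, 2.39, 3.14, 3.14, 3.14, 3.14, 3.14].

### API

Orientations are given as a rotation vector (axis times angle).
In Python, from bench import telemetry, grab_frame, job gives the robot as it stands.
- The arm moves only by the tool apply_moves, never from a script. Its argument "rows" is a list of rows, each a list of 2 entries, a list of its own where there are three numbers: the shift along the tool's x, y, z each as a share of 250 mm, from -1 to 1, then the turn, a rotation vector about the tool's x, y, z each as a share of pi rad, from -1 to 1. A call has 1 to 10 rows; each row is the pose to reach, as a shift and turn from the pose commanded when the call began, along the tool's axes at that moment, turning the shorter way round; what a row does not reach only later rows make up. A row lasts 1/8 s, in which the tool goes at most 62.5 mm and 10.7 degrees, less where a joint would pass 70% of its speed; a pose out of reach is approached as far as the arm can. A call with a number of a shift or a turn outside -1 to 1 is refused whole. A call with a gripper value outside its range is refused whole. "jaw" is the gripper's target within -1 to 1 (fully open at 1, half-way at 0, shut at -1), set as the call begins (left out, the last holds). The fingers move at their own pace and stop on an object; "newtons" is the grip in N (left out, the last holds). Time passes only in rows, so rows that repeat a pose let the fingers close. It gives the time, the measured TCP pose, the force, the opening and the grip force at its end, in the units of the state.
- telemetry.get_obs(): the state, without advancing time (a new reading comes with each control period).
- grab_frame(name): name is "side" or "top"; returns a dict with "frame" (384x512x3 uint8, red, green, blue), "vertical_fov" (degrees; the focal length in pixels is half the picture's height over the tangent of half this angle, whatever the lens; pixels are square), "cx", "cy" (the principal point, pixels), "k1" (the pictures are not rectified: a ray, as slopes to the right and down, at radius r is drawn at 1 + k1 r^2 times it, then the intrinsics apply), "origin" and "attitude" of the camera in the world. Camera axes: x right, y up, looking along -z (the intrinsics and any distortion apply to the point x, -y, -z); pixel columns grow to the right and rows downward; lengths in m; the calibration is good to about 2 mm. A picture is of the moment at which its call begins. There is no depth.
- job.hand_in(): hands the job in; it is judged then, once.
The state is a dict: "clock": time; "joints": joint angles; "qvel": joint speeds; "tau": joint torques, N m; "tcp_pos": TCP position; "orientation": TCP orientation; "contact_force": force on the tool from outside, world axes, zero at the start; "moment": the same for the moment, N m; "grip_width": finger opening in m; "gripper_force": force on a finger pad.
Only numpy, scipy, OpenCV 4.12 (cv2) and the standard library are available. Lean on these libraries where they do the work, as an engineer would, in place of code of your own. Each camera call takes 0.05 s, during which the arm holds its last target. There are 200 camera calls.

### The job

Set up the pipe offcut in the sloped feed gutter: first tip the parked drop bar over so that it lies across the top end of the gutter as the stop, then roll the offcut up the gutter with your fingertips until it touches the bar and the spring dog has come up behind it, so that it stays there and does not roll back when you take your hand away. Only push the offcut, never pick it up or lift it out of the gutter, and leave the other things lying about where they are.

Things in the scene. Friction and masses are not known exactly. Their poses are not given: they have to be found in the camera images.
- gutter: Fixed sloped steel gutter, 170 mm long, on a stand with a 200 x 128 mm base plate. Origin: on its floor, mid length and width, 42 mm above the table. x = up the slope (10 degrees), y = left across it, z = square to the floor. 81 mm clear between cheeks that stand 14 mm above the floor. At the low end (x = -83 mm) two toe tabs 20 mm high leave a 56 mm gap in the middle for a finger.
- pipe_center (a point): Middle of the pipe offcut to be moved: grey steel tube, 34 mm diameter, 75 mm long, 0.1 kg, lying across the gutter (along its y) against the low toe tabs, middle at x = -64, z = 17 mm in the gutter frame. It rolls freely, and rolls back down when let go unless the dog holds it. Against the bar its middle is at x = +44 mm; leaning back on the raised dog, about +39 mm.
- pipe: The same pipe offcut as a body. Origin: middle of one end face, z along its length (so across the gutter); it turns with the offcut as it rolls.
- drop_bar (a joint): Hinge of the drop bar (12 mm square steel bar with a black end knob, 130 mm long, 0.13 kg), axis along the gutter's x through bar_pivot. 0 = parked, leaning 20 degrees outward (left) from square to the floor, held by its weight; grows as it tips over to the right; 1.92 rad = fully down across the gutter. Upright at 0.35 rad; past about 0.5 rad it falls the rest by itself.
- bar_pivot (a point): Hinge pin of the drop bar, in the gutter's frame at x = +67, y = +47.5, z = +21 mm. With the bar down, its face towards the low end is at x = +61 mm and its top 27 mm above the floor.
- bar_knob (a point): Middle of the black knob (20 mm diameter, 20 mm long) at the free end of the drop bar, 120 mm from the hinge pin; it moves with the bar. The bar's 12 mm square shank runs from it to the pin.
- dog (a joint): Anti-rollback dog: a rounded steel nose, 9 mm wide, in the slot of the gutter floor. 0 = up (nose 9.5 mm above the floor); grows as it is pressed down, 0.41 rad = flush with the floor. A light spring (under 1 N at the nose) lifts it. An offcut coming from the low end rolls over it; one coming back from the top end is blocked by it.
- dog_nose (a point): Top of the dog's nose when it is up: in the gutter's frame x = +22, y = 0, z = +9.5 mm. It comes up behind the offcut once the middle of the offcut is more than about 17 mm past it up the slope.
- pipe_spare: Bystander, loose: a second tube offcut like the first, 34 mm in diameter, standing upright 75 mm high on the table, to the right of the gutter. Origin: middle of its underside. To be left alone.
- box_tube: Bystander, loose: square tube offcut 25 x 70 x 25 mm on the table to the right of the gutter. Origin: middle of its underside. To be left alone.
- spanner: Bystander, loose: spanner 32 x 217 x 10 mm, lying on the table to the left of the gutter, long axis y. Origin: middle of its underside. To be left alone.
- brush: Bystander, loose: red cup brush, 66 mm in diameter, 66 mm high, on the table to the right of the gutter's top end. Origin: middle of its underside. To be left alone.
- wood: Bystander, loose: wood block 45 x 70 x 28 mm on the table to the left of the gutter's low end. Origin: middle of its underside. To be left alone.
- bolt: Bystander, loose: steel bolt 21 x 59 x 19 mm lying on the table to the right of the gutter's low end. Origin: middle of its underside. To be left alone.
Things that resemble listed ones, but are neither listed nor needed, are in the scene too. What is shaped like the pipe but orange is not meant.

How it is judged:
On the way, in this order (a step that is already met when the one before it is completed fails the run):
1. the drop bar lies fully down across the gutter while the offcut is still below the dog (value of joint drop_bar above 1.8 rad and x of pipe_center in the frame of gutter below 0.01 m), for 0.1 s.
2. the offcut has been rolled up against the bar (value of joint drop_bar above 1.8 rad and x of pipe_center in the frame of gutter above 0.0415 m), for 0.05 s.
At the end, for the whole second after the job is handed in: The drop bar is fully down (joint over 1.8 rad); the offcut lies at rest on the gutter floor between the bar and the raised dog (middle 35 to 47 mm up the gutter from its mid length and 13 to 21 mm above the floor, within 0.15 rad of square across it), and the dog is up (under 0.1 rad) (value of joint drop_bar above 1.8 rad and x of pipe_center in the frame of gutter between 0.035 and 0.047 m and z of pipe_center in the frame of gutter between 0.013 and 0.021 m and angle between the z axis of pipe and the y axis of gutter, either way round below 0.15 rad and value of joint dog below 0.1 rad and linear speed of pipe below 0.02 m/s); the robot touches nothing.
It fails at once if the offcut is lifted off the gutter floor by more than about 15 mm (z of pipe_center in the frame of gutter above 0.032 m).
It fails at once if a bystander is moved by more than 20 mm (distance of any of pipe_spare, box_tube, spanner, brush, wood, bolt from where it was at the start of the episode above 0.02 m).
It also fails if it takes over 45 s, if anything falls off the work surface, if the arm or the gripper's body presses on something with over 40 N, if the wrist force passes 120 N, or if a joint passes its speed limit or range.

## Working session

There is one attempt and no reset: what is moved stays moved. The work goes in short steps, Python scripts to look and compute and a tool call to move; the robot and the scene stay as the last step left them, time stands still between calls to the robot, and variables do not carry over. Pictures are saved under pics/ and viewed, at most 10 in all, crops included, and the job is handed in when it is done.

Besides the shell and the picture viewer there is one more tool, called after "Call:" in YAML: its name, and indented under it one key for each argument. apply_moves: Moves the arm, as the interface text tells. Its arguments: {"type":"object","properties":{"rows":{"type":"array"},"jaw":{"type":"number"},"newtons":{"type":"number"}},"required":["rows"]}

```bash
mkdir -p pics
cat > h.py <<'E'
import numpy as np, cv2
from scipy.spatial.transform import Rotation as R
from bench import telemetry, grab_frame, job
def cam(f):
    a=np.array(f["attitude"],float)
    if a.shape==(3,3): M=a
    elif a.size==3: M=R.from_rotvec(a).as_matrix()
    else: M=R.from_quat(a).as_matrix()
    fl=192/np.tan(np.radians(f["vertical_fov"])/2)
    return np.array(f["origin"],float),M,fl
def ray(f,u,v):
    o,M,fl=cam(f); x=(u-f["cx"])/fl; y=(v-f["cy"])/fl
    rd=np.hypot(x,y); r=rd
    for _ in range(30): r=rd/(1+f["k1"]*r*r)
    s=r/rd if rd>0 else 1
    d=M@np.array([x*s,-y*s,-1.]); return o,d/np.linalg.norm(d)
def plane(f,u,v,z):
    o,d=ray(f,u,v); return o+d*(z-o[2])/d[2]
def proj(f,p):
    o,M,fl=cam(f); c=M.T@(np.array(p)-o); x=c[0]/-c[2]; y=-c[1]/-c[2]
    k=1+f["k1"]*(x*x+y*y); return np.array([f["cx"]+fl*x*k,f["cy"]+fl*y*k])
def tri(fa,ua,fb,ub):
    o1,d1=ray(fa,*ua);o2,d2=ray(fb,*ub)
    s=np.linalg.lstsq(np.c_[d1,-d2],o2-o1,rcond=None)[0]
    p,q=o1+s[0]*d1,o2+s[1]*d2
    return (p+q)/2,np.linalg.norm(p-q)
E
python3 - <<'E'
from h import *
import pickle
F={}
for n in("side","top"):
    f=grab_frame(n);F[n]=f
    print(n,{k:v for k,v in f.items() if k!="frame"})
    cv2.imwrite(f"pics/{n}0.png",cv2.resize(f["frame"][:,:,::-1],None,fx=1.5,fy=1.5,interpolation=cv2.INTER_CUBIC))
pickle.dump(F,open("F0.pkl","wb"))
print(telemetry.get_obs())
E
```

```text
side {'vertical_fov': 51.165594824304726, 'cx': 259.10783776771166, 'cy': 189.85586494625568, 'k1': -0.006433837330067773, 'origin': array([ 0.54694544, -0.29334232,  0.89442793]), 'attitude': array([0.45745425, 0.03556538, 0.18893536])}
top {'vertical_fov': 48.434504271978064, 'cx': 251.95800143264384, 'cy': 194.83832101805282, 'k1': 0.020126642032557075, 'origin': array([0.43310673, 0.09940904, 1.14786938]), 'attitude': array([ 0.04403963, -0.04966589, -1.54191695])}
{'clock': 0.1, 'joints': array([-1.25811403,  0.4777304 ,  0.02235391,  1.5563492 , -0.01151179,
        1.10927217, -0.08307114]), 'qvel': array([ 0.0012209 , -0.00088316, -0.00112395, -0.00433532, -0.00205181,
        0.00147444, -0.00126615]), 'tau': array([ 3.80818106e-03, -5.97761357e+01,  1.61331441e+00, -2.81952113e+01,
        1.28605653e-02,  5.06308686e-03, -9.42486622e-06]), 'tcp_pos': array([0.27553265, 0.61567289, 0.25541584]), 'orientation': array([-6.55998143e-01, -3.07210449e+00,  2.53622192e-03]), 'contact_force': array([-0.251998  ,  0.42183052, -1.04603099]), 'moment': array([ 0.02111269,  0.00616057, -0.01241447]), 'gripper_force': 0.0, 'grip_width': 0.08540431861196357}
```

View pics/side0.png

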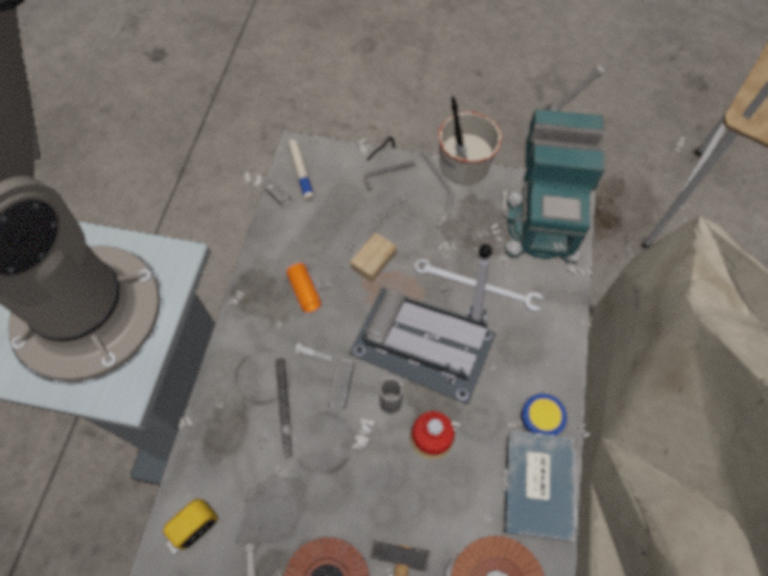

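View pics/top0.png

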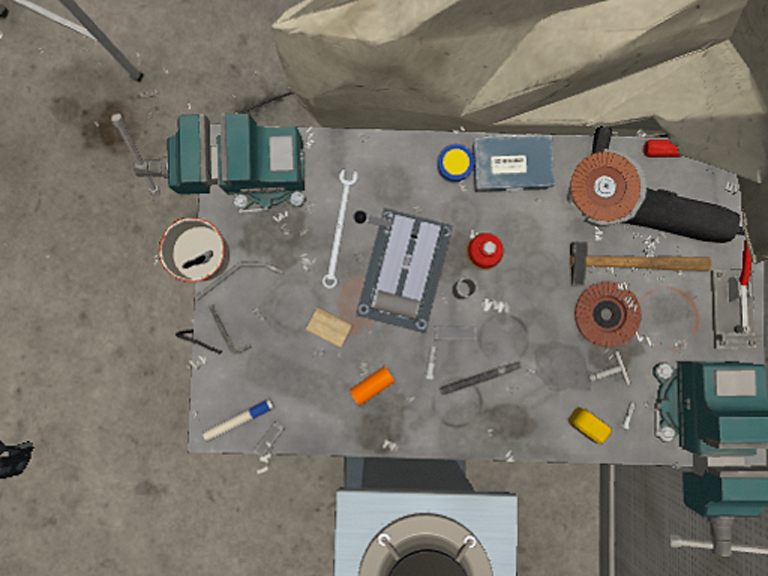

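The pipe is the grey tube at top view (397,303)/1.5. The orange tube at (372,386) is the decoy, and the grey upright tube at (464,288) is the spare. The knob is at top (360,216) and side (485,251). I'll confirm with one enlarged crop of both views.

Run:
```python
from h import *
import pickle
F=pickle.load(open("F0.pkl","rb"))
a=F["top"]["frame"][130:225,225:325,::-1]
b=F["side"]["frame"][155:270,230:335,::-1]
A=cv2.resize(a,(400,380),interpolation=cv2.INTER_CUBIC); B=cv2.resize(b,(400,438),interpolation=cv2.INTER_CUBIC)
c=np.zeros((438,800,3),np.uint8); c[:380,:400]=A; c[:,400:]=B
cv2.imwrite("pics/crop0.png",c)
```

```text
(no output)
```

View pics/crop0.png

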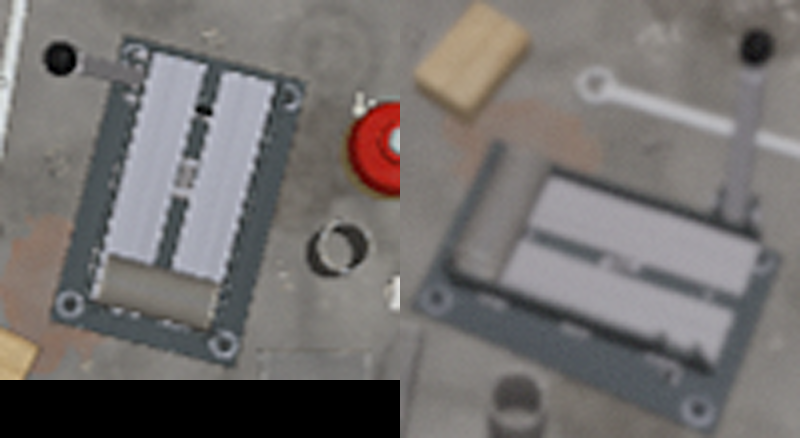

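The crop shows the pipe lying at the low toe end (top crop 160,290), with the dog slot at mid gutter. The bar leans left, with its knob at top crop (60,59) and side crop (757,47). Next I'll triangulate these.

```bash
cat > pose.py <<'E'
from h import *
import pickle
F=pickle.load(open("F0.pkl","rb")); T,S=F["top"],F["side"]
t=lambda u,v:(225+(u+.5)/4-.5,130+(v+.5)/4-.5)
s=lambda u,v:(230+(u-400+.5)/3.81-.5,155+(v+.5)/3.81-.5)
E
python3 - <<'E'
from pose import *
for n,a,b in [("boltBL",(69,304),(435,298)) ,("boltBR?",(224,344),(435,298)),("boltTR",(289,97),(698,410)),("boltTL",(135,54),(765,262)),("knob",(60,59),(757,47))]:
    print(n,tri(T,t(*a),S,s(*b)))
P=[plane(T,*t(*a),.006)for a in((123,38),(306,80),(236,366),(50,318))]
B=[plane(T,*t(*a),.008)for a in((135,54),(289,97),(224,344),(69,304))]
P=np.array(P);B=np.array(B);print(P,B)
for Q in(P,B):
    c=Q.mean(0); d=(Q[0]+Q[1]-Q[2]-Q[3]);e=Q[0]+Q[3]-Q[1]-Q[2]
    print(c,np.degrees(np.arctan2(d[1],d[0])),np.degrees(np.arctan2(-e[0],e[1])),np.linalg.norm(d)/2,np.linalg.norm(e)/2)
# gutter frame guess and checks
c=(P.mean(0)+B.mean(0))/2;
for Q in (P,B):pass
d=(P[0]+P[1]-P[2]-P[3])+(B[0]+B[1]-B[2]-B[3]);yaw=np.arctan2(d[1],d[0])
G=R.from_euler("zyx",[yaw,-np.radians(10),0]).as_matrix();o=np.array([c[0],c[1],.042])
print("yaw",np.degrees(yaw),o)
kn=np.array([67,47.5,21])/1e3+.120*np.array([0,np.sin(np.radians(20)),np.cos(np.radians(20))])
for n,p in dict(knob=kn,pipe=np.array([-64,0,17])/1e3,dog=np.array([22,0,9.5])/1e3,pivot=np.array([67,47.5,21])/1e3).items():
    w=o+G@p;q=proj(T,w);r=proj(S,w)
    print(n,w.round(4),"crop top",((q-[225,130])*4).round(),"side",((r-[230,155])*3.81+[400,0]).round())
np.savez("g.npz",o=o,G=G)
E
```

```text
boltBL (array([ 0.44956743,  0.11355162, -0.22470517]), np.float64(0.06618781163099584))
boltBR? (array([0.44711603, 0.01799439, 0.00859954]), np.float64(0.0021470153072892222))
boltTR (array([ 0.61467333, -0.02135078,  0.0093663 ]), np.float64(0.0008647664706495447))
boltTL (array([0.64281016, 0.0828948 , 0.00224327]), np.float64(0.0005054306550246859))
knob (array([0.60502526, 0.12805109, 0.18399388]), np.float64(0.0003820138377440035))
[[ 0.65252302  0.09130344  0.006     ]
 [ 0.62750914 -0.03282774  0.006     ]
 [ 0.43374146  0.00975744  0.006     ]
 [ 0.46223755  0.13483517  0.006     ]] [[ 0.64150439  0.08293642  0.008     ]
 [ 0.61532094 -0.02141659  0.008     ]
 [ 0.44815179  0.01826159  0.008     ]
 [ 0.47188646  0.12237848  0.008     ]]
[0.54400279 0.05076707 0.006     ] -12.63847995469419 -12.118506119555871 0.19679490807131433 0.1274444936512088
[0.54421589 0.05053997 0.008     ] -13.22056574543017 -13.465933394238858 0.17297799788372062 0.10718152660638311
yaw -12.910776744652425 [0.54410934 0.05065352 0.042     ]
knob [0.6047 0.122  0.1885] crop top [69. 57.] side [755.  51.]
pipe [0.4797 0.065  0.0479] crop top [156. 291.] side [502. 211.]
dog [0.5636 0.0457 0.0551] crop top [189. 161.] side [636. 261.]
pivot [0.6152 0.082  0.0759] crop top [136.  74.] side [736. 207.]
```

```bash
cat > way.py <<'E'
from h import *
g=np.load("g.npz");o,G=g["o"],g["G"]
def tcp(x,y,z): return o+G@(np.array([x,y,z])/1e3)+[0,0,.025]
def shift(w):
    s=telemetry.get_obs();M=R.from_rotvec(s["orientation"]).as_matrix()
    return (M.T@(w-s["tcp_pos"])/.25).round(3)
def turn():
    s=telemetry.get_obs();M=R.from_rotvec(s["orientation"]).as_matrix()
    x=-G[:,0]*[1,1,0];x/=np.linalg.norm(x);z=np.array([0,0,-1.]);D=np.c_[x,np.cross(z,x),z]
    return (R.from_matrix(M.T@D).as_rotvec()/np.pi).round(4)
E
python3 - <<'E'
from way import *
print(turn())
for n,p in dict(hi=(67,140,150),lo=(67,140,101),push=(67,40,101),beh_hi=(-110,0,100),beh=(-110,0,12)).items():
    print(n,tcp(*p).round(4),shift(tcp(*p)))
E
```

```text
[-0.0005 -0.     -0.0611]
hi [0.6132 0.1721 0.2315] [-1.957 -1.068  0.098]
lo [0.6217 0.1721 0.1832] [-1.988 -1.053  0.291]
push [0.5997 0.0747 0.1794] [-2.067 -1.445  0.307]
beh_hi [0.4212 0.0752 0.1469] [-1.415 -1.735  0.437]
beh [0.4364 0.0752 0.0602] [-1.47  -1.709  0.784]
```

Call:
apply_moves:
  rows:
    - [[-0.3, -0.3, -0.2], [0, 0, -0.03]]
    - [[-0.5, -0.6, -0.2], [0, 0, -0.061]]
    - [[-0.7, -0.8, -0.2], [0, 0, -0.061]]
    - [[-0.85, -0.95, -0.2], [0, 0, -0.061]]
    - [[-1, -1, -0.2], [0, 0, -0.061]]
    - [[-1, -1, -0.2], [0, 0, -0.061]]
    - [[-1, -1, -0.2], [0, 0, -0.061]]
    - [[-1, -1, -0.2], [0, 0, -0.061]]
    - [[-1, -1, -0.2], [0, 0, -0.061]]
    - [[-1, -1, -0.2], [0, 0, -0.061]]
  jaw: -0.65

```text
clock: 1.35
tcp_pos: [0.4012, 0.2869, 0.3061]
orientation: [-0.356, -3.121, 0.0]
contact_force: [-0.1, -0.2, 0.3]
grip_width: 0.0146
gripper_force: 0.0
```

Run:
```python
from way import *
s=telemetry.get_obs();print(s["clock"],s["tcp_pos"],s["grip_width"],turn())
for n,p in dict(hi=(67,140,150),lo=(67,140,101),push=(67,40,101)).items(): print(n,shift(tcp(*p)))
```

```text
1.35 [0.40116775 0.28685003 0.30606851] 0.01458444038682348 [-0.0001 -0.0001  0.0005]
hi [-0.93  -0.256  0.298]
lo [-0.963 -0.248  0.491]
push [-0.965 -0.648  0.507]
```

Call:
apply_moves:
  rows:
    - [[-0.25, 0, 0], [0, 0, 0]]
    - [[-0.5, -0.1, 0], [0, 0, 0]]
    - [[-0.75, -0.2, 0], [0, 0, 0]]
    - [[-0.96, -0.2, 0.1], [0, 0, 0]]
    - [[-0.96, -0.2, 0.3], [0, 0, 0]]
    - [[-0.96, -0.2, 0.49], [0, 0, 0]]
    - [[-0.96, -0.2, 0.49], [0, 0, 0]]
    - [[-0.96, -0.2, 0.49], [0, 0, 0]]

```text
clock: 2.35
tcp_pos: [0.6251, 0.1834, 0.1856]
orientation: [0.358, 3.119, 0.002]
contact_force: [-0.1, 0.3, 1.2]
grip_width: 0.0154
gripper_force: 0.0
```

Run:
```python
from way import *
s=telemetry.get_obs();print(s["clock"],s["tcp_pos"],turn(),s["contact_force"])
print(shift(tcp(67,40,101)))
a=grab_frame("top")["frame"][110:230,205:325,::-1];b=grab_frame("side")["frame"][130:270,230:370,::-1]
c=np.hstack([cv2.resize(i,(400,400),interpolation=cv2.INTER_CUBIC) for i in(a,b)])
cv2.imwrite("pics/c1.png",c)
```

```text
2.35 [0.62508868 0.18341091 0.1855657 ] [0.0004 0.0006 0.0001] [-0.0643      0.27072458  1.18774023]
[ 0.001 -0.447  0.024]
```

View pics/c1.png

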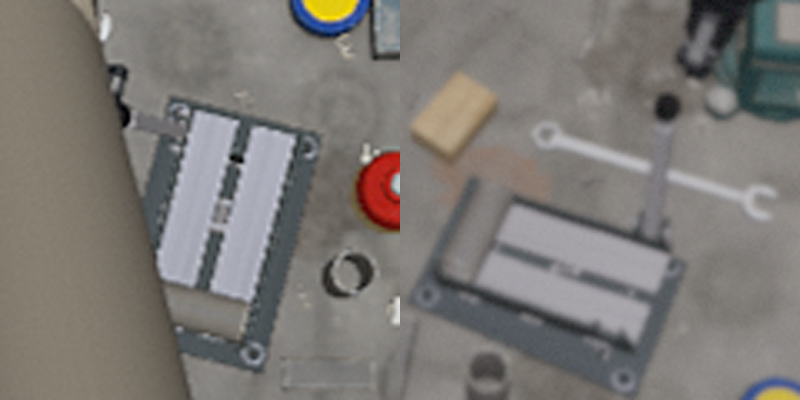

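The finger (side crop 690,60) is straight left of the knob (667,107), along gutter y. I'll push it to the right.

Call:
apply_moves:
  rows:
    - [[0, -0.09, 0.0], [0, 0, 0]]
    - [[0, -0.18, 0.0], [0, 0, 0]]
    - [[0, -0.27, 0.0], [0, 0, 0]]
    - [[0, -0.36, 0.0], [0, 0, 0]]
    - [[0, -0.44, 0.0], [0, 0, 0]]
    - [[0, -0.44, 0.0], [0, 0, 0]]
    - [[0, -0.44, 0.0], [0, 0, 0]]
    - [[0, -0.44, 0.0], [0, 0, 0]]

```text
clock: 3.45
tcp_pos: [0.5992, 0.0768, 0.1835]
orientation: [-0.356, -3.121, -0.001]
contact_force: [0.3, 0.1, -0.4]
grip_width: 0.0146
gripper_force: 0.0
```

Run:
```python
from way import *
s=telemetry.get_obs();print(s["clock"],s["tcp_pos"],turn(),s["contact_force"])
a=grab_frame("top")["frame"][110:230,205:325,::-1];b=grab_frame("side")["frame"][130:270,230:370,::-1]
c=np.hstack([cv2.resize(i,(400,400),interpolation=cv2.INTER_CUBIC) for i in(a,b)])
cv2.imwrite("pics/c2.png",c)
for p in((67,0,160),(-115,0,110),(-115,0,12)):print(tcp(*p),shift(tcp(*p)))
```

```text
3.45 [0.59920637 0.07676956 0.18354135] [ 0.0001 -0.0001  0.0004] [ 0.29047987  0.10439366 -0.39699161]
[0.58063967 0.03568348 0.23590954] [ 0.035 -0.176 -0.209]
[0.41461828 0.07634837 0.15586416] [ 0.719 -0.167  0.111]
[0.4316358  0.07634837 0.059353  ] [ 0.653 -0.152  0.497]
```

View pics/c2.png

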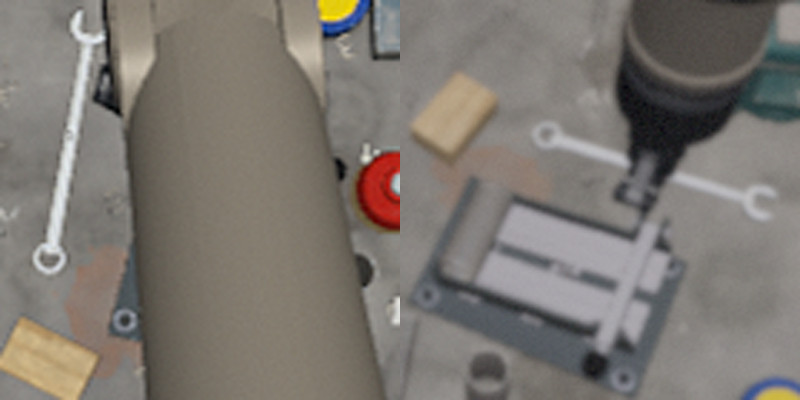

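The bar lies down across the top end (side crop 650,225 to 597,360) and the pipe is still low. Next I'll go behind the pipe.

Call:
apply_moves:
  rows:
    - [[0.2, -0.05, 0], [0, 0, 0]]
    - [[0.4, -0.1, 0], [0, 0, 0]]
    - [[0.6, -0.15, 0.05], [0, 0, 0]]
    - [[0.65, -0.152, 0.2], [0, 0, 0]]
    - [[0.65, -0.152, 0.3], [0, 0, 0]]
    - [[0.65, -0.152, 0.35], [0, 0, 0]]
    - [[0.65, -0.152, 0.35], [0, 0, 0]]
    - [[0.65, -0.152, 0.35], [0, 0, 0]]

```text
clock: 4.55
tcp_pos: [0.4331, 0.0755, 0.0969]
orientation: [0.359, 3.12, 0.001]
contact_force: [-0.6, -0.9, 0.7]
grip_width: 0.0147
gripper_force: 0.0
```

Run:
```python
from way import *
s=telemetry.get_obs();print(s["clock"],s["tcp_pos"],turn(),s["contact_force"])
f=grab_frame("side");b=f["frame"][150:270,220:340,::-1]
cv2.imwrite("pics/c3.png",cv2.resize(b,(600,600),interpolation=cv2.INTER_CUBIC))
w=s["tcp_pos"]-[0,0,.025];print("tip exp",(proj(f,w)-[220,150])*5)
for p in((-112,0,12),(-96,0,12),(16,0,12)):print(tcp(*p),shift(tcp(*p)))
```

```text
4.55 [0.43308119 0.07552656 0.09693019] [ 0.0002  0.0003 -0.0002] [-0.56251633 -0.90480883  0.67876587]
tip exp [ 87.77294689 242.09425937]
[0.43451553 0.07567807 0.05986077] [-0.005  0.002  0.149]
[0.44987411 0.07210314 0.0625689 ] [-0.068  0.002  0.138]
[0.55738414 0.04707859 0.08152582] [-0.51   0.002  0.063]
```

View pics/c3.png

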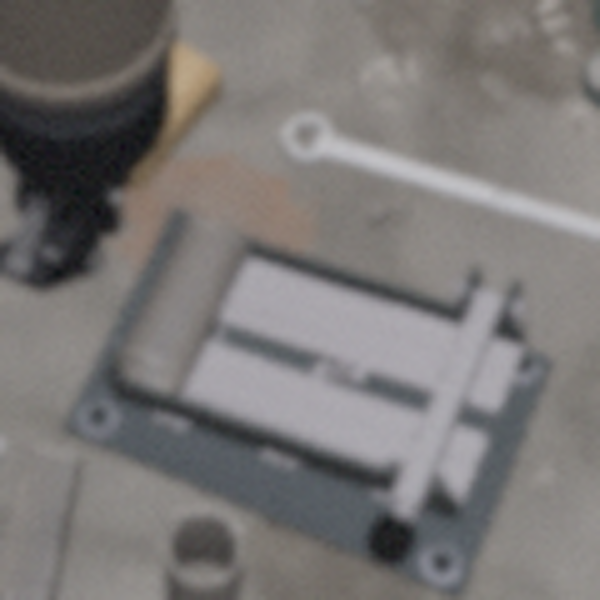

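The tip is behind the toe gap, and the bar is down. I'll lower the finger, then push slowly up the slope.

Call:
apply_moves:
  rows:
    - [[0, 0.002, 0.07], [0, 0, 0]]
    - [[0, 0.002, 0.14], [0, 0, 0]]
    - [[0, 0.002, 0.14], [0, 0, 0]]
    - [[-0.02, 0.002, 0.14], [0, 0, 0]]
    - [[-0.04, 0.002, 0.138], [0, 0, 0]]
    - [[-0.06, 0.002, 0.135], [0, 0, 0]]
    - [[-0.08, 0.002, 0.132], [0, 0, 0]]
    - [[-0.1, 0.002, 0.129], [0, 0, 0]]
    - [[-0.1, 0.002, 0.129], [0, 0, 0]]

```text
clock: 5.72
tcp_pos: [0.4571, 0.0701, 0.0641]
orientation: [0.36, 3.121, 0.0]
contact_force: [0.8, 0.4, -0.8]
grip_width: 0.0152
gripper_force: 0.0
```

Run:
```python
from way import *
s=telemetry.get_obs();print(s["clock"],s["tcp_pos"],turn(),s["contact_force"])
f=grab_frame("side");b=f["frame"][150:270,220:340,::-1]
cv2.imwrite("pics/c4.png",cv2.resize(b,(600,600),interpolation=cv2.INTER_CUBIC))
for p in((-40,0,12),(16,0,12)):print(shift(tcp(*p)))
print(G.T@(s["tcp_pos"]-[0,0,.025]-o))
```

```text
5.725 [0.45714857 0.07007181 0.06408736] [ 0.      0.0001 -0.0002] [ 0.79106585  0.3877194  -0.76107704]
[-0.191  0.001 -0.032]
[-0.412  0.002 -0.07 ]
[-0.08830629 -0.0003204   0.01223219]
```

View pics/c4.png

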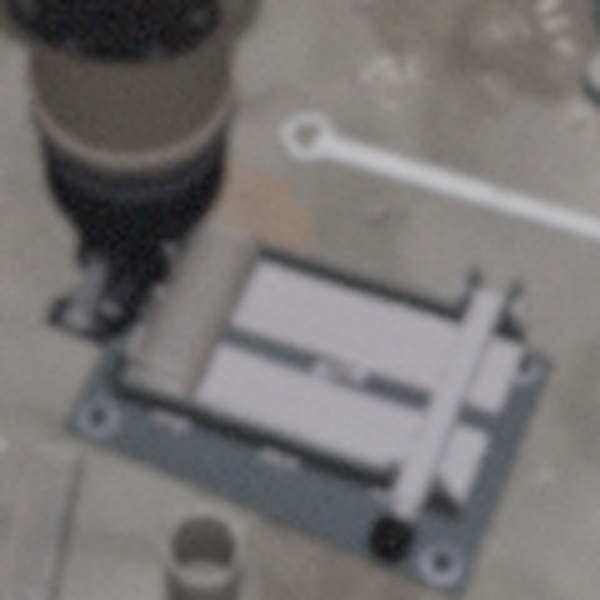

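The finger has touched the pipe and moved it a few mm, and it is still square. I'll continue.

Call:
apply_moves:
  rows:
    - [[-0.03, 0, -0.005], [0, 0, 0]]
    - [[-0.06, 0, -0.01], [0, 0, 0]]
    - [[-0.09, 0, -0.015], [0, 0, 0]]
    - [[-0.12, 0, -0.02], [0, 0, 0]]
    - [[-0.15, 0, -0.026], [0, 0, 0]]
    - [[-0.18, 0, -0.031], [0, 0, 0]]
    - [[-0.21, 0, -0.036], [0, 0, 0]]
    - [[-0.24, 0, -0.042], [0, 0, 0]]
    - [[-0.27, 0, -0.047], [0, 0, 0]]
    - [[-0.3, 0, -0.052], [0, 0, 0]]

```text
clock: 7.02
tcp_pos: [0.5299, 0.0531, 0.077]
orientation: [-0.359, -3.12, 0.0]
contact_force: [-4.4, 1.2, 3.0]
grip_width: 0.0151
gripper_force: 2.1
```

Run:
```python
from way import *
s=telemetry.get_obs();print(s["clock"],s["tcp_pos"],turn(),s["contact_force"])
f=grab_frame("side");b=f["frame"][150:270,220:340,::-1]
cv2.imwrite("pics/c5.png",cv2.resize(b,(600,600),interpolation=cv2.INTER_CUBIC))
print(shift(tcp(16,0,12)),G.T@(s["tcp_pos"]-[0,0,.025]-o))
```

```text
7.025 [0.52989483 0.05310965 0.07704363] [-0.     -0.0002 -0.0001] [-4.38098582  1.20043213  3.02376473]
[-0.107  0.001 -0.016] [-0.01249348 -0.00034403  0.01235937]
```

View pics/c5.png

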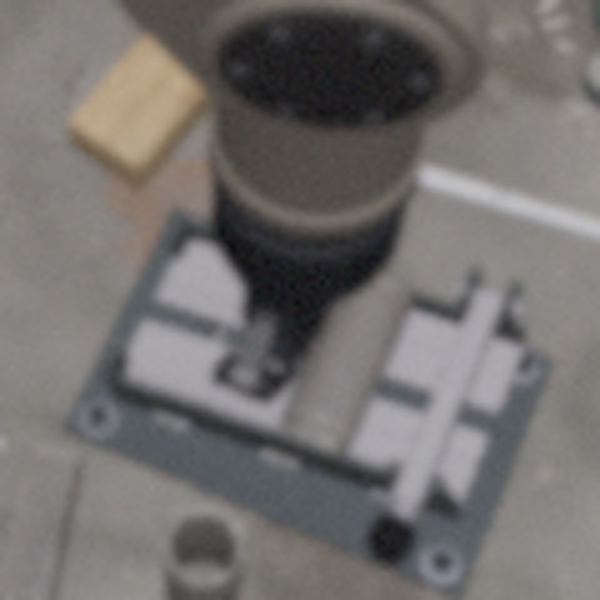

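The pipe is square on the dog, with 4.4 N at the finger. I'll push it on to the bar.

Call:
apply_moves:
  rows:
    - [[-0.02, 0, -0.0035], [0, 0, 0]]
    - [[-0.04, 0, -0.007], [0, 0, 0]]
    - [[-0.06, 0, -0.0105], [0, 0, 0]]
    - [[-0.08, 0, -0.014], [0, 0, 0]]
    - [[-0.095, 0, -0.0168], [0, 0, 0]]
    - [[-0.105, 0, -0.0185], [0, 0, 0]]
    - [[-0.105, 0, -0.0185], [0, 0, 0]]

```text
clock: 7.95
tcp_pos: [0.5545, 0.0473, 0.0814]
orientation: [-0.359, -3.119, 0.0]
contact_force: [-4.6, 1.3, 4.0]
grip_width: 0.0151
gripper_force: 2.4
```

Call:
apply_moves:
  rows:
    - [[-0.01, 0, -0.0018], [0, 0, 0]]
    - [[-0.016, 0, -0.003], [0, 0, 0]]
    - [[-0.016, 0, -0.003], [0, 0, 0]]

```text
clock: 8.32
tcp_pos: [0.5548, 0.0472, 0.0814]
orientation: [-0.356, -3.112, 0.001]
contact_force: [-13.5, 2.9, 9.1]
grip_width: 0.0151
gripper_force: 6.9
```

Run:
```python
from way import *
s=telemetry.get_obs();print(s["clock"],s["tcp_pos"],s["contact_force"])
f=grab_frame("side");b=f["frame"][150:270,220:340,::-1]
cv2.imwrite("pics/c6.png",cv2.resize(b,(600,600),interpolation=cv2.INTER_CUBIC))
print(G.T@(s["tcp_pos"]-[0,0,.025]-o))
```

```text
8.325 [0.55484183 0.04722696 0.08140746] [-13.45792508   2.87618825   9.11253446]
[ 0.01350642 -0.00041938  0.0123249 ]
```

View pics/c6.png

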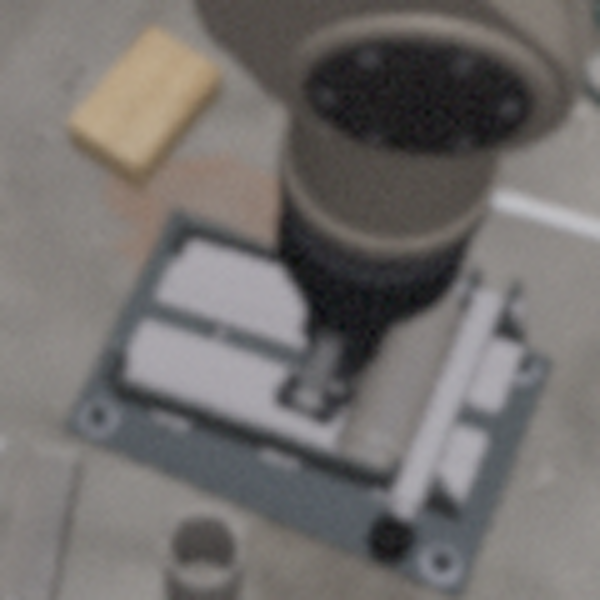

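The pipe is against the bar: the force rose to 13 N with no further travel. I'll back off slowly down-slope.

Call:
apply_moves:
  rows:
    - [[0.02, 0, 0.003], [0, 0, 0]]
    - [[0.04, 0, 0.006], [0, 0, 0]]
    - [[0.06, 0, 0.01], [0, 0, 0]]
    - [[0.1, 0, 0.014], [0, 0, 0]]
    - [[0.18, 0, 0.0], [0, 0, 0]]
    - [[0.3, 0, -0.15], [0, 0, 0]]
    - [[0.4, 0.1, -0.4], [0, 0, 0]]
    - [[0.4, 0.4, -0.6], [0, 0, 0]]
    - [[0.4, 0.6, -0.6], [0, 0, 0]]
    - [[0.4, 0.8, -0.6], [0, 0, 0]]

```text
clock: 9.62
tcp_pos: [0.5067, 0.2604, 0.234]
orientation: [0.36, 3.118, 0.004]
contact_force: [1.4, 0.3, -0.2]
grip_width: 0.0148
gripper_force: 0.0
```

Run:
```python
from way import *
s=telemetry.get_obs();print(s["clock"],s["tcp_pos"],s["contact_force"])
a=grab_frame("top")["frame"][130:225,225:320,::-1];b=grab_frame("side")["frame"][150:270,220:340,::-1]
cv2.imwrite("pics/c7.png",np.hstack([cv2.resize(i,(400,400),interpolation=cv2.INTER_CUBIC) for i in(a,b)]))
```

```text
9.625 [0.50666659 0.26044913 0.23401825] [ 1.42865989  0.3117136  -0.15112772]
```

View pics/c7.png

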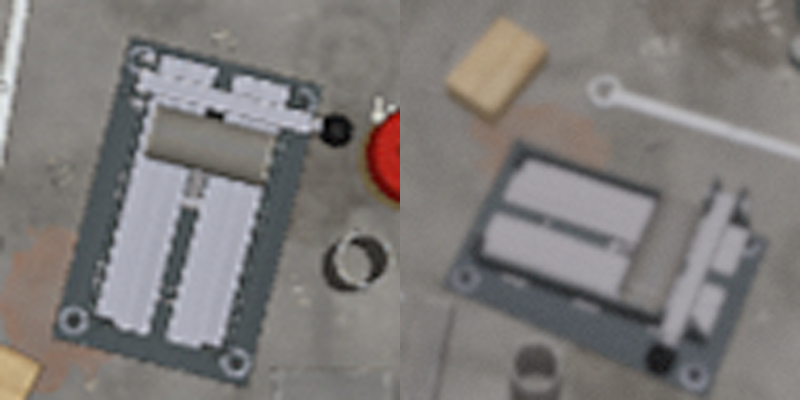

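The pipe rests square between the bar and the dog, the bar is down, and the robot is clear. I'll let things settle briefly, then hand in.

Call:
apply_moves:
  rows:
    - [[0, 0, 0], [0, 0, 0]]
    - [[0, 0, 0], [0, 0, 0]]
    - [[0, 0, 0], [0, 0, 0]]
    - [[0, 0, 0], [0, 0, 0]]

```text
clock: 10.22
tcp_pos: [0.5062, 0.2577, 0.2321]
orientation: [0.361, 3.121, -0.0]
contact_force: [-0.0, 0.4, 0.8]
grip_width: 0.0149
gripper_force: 0.0
```

```bash
python3 -c "
from bench import job
print(job.hand_in())"
```

```text
the job is handed in; nothing more can be done
None
```

The job is handed in at about 10 s: the drop bar lies down across the gutter, and in the last pictures the offcut sat square against it with the dog holding it from behind and the arm clear; no verdict was returned.

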